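# Scan the cup, slide it to the detent and hold it there

## Robot

A 6-joint arm with a two-finger parallel gripper is mounted at the origin on a cart in front of the work surface, level with it; the furniture and walls round the work are solid. World frame = base frame: x ahead of the robot, y to its left, z up, the work surface at z = 0. Lengths are in m, angles in degrees, forces in N, time in s.
With the tool pointing down it reaches from about 0.35 to 0.85 m from the base axis. Payload 8.1 kg.
Tool frame: the origin (TCP) lies midway between the tips of the shut fingers; the grasp point (between the pads) lies 19 mm behind it; z points along the fingers, y is the line along which they close (so a half turn about z gives the same grasp; the last joint's range is limited). The gripper opens to 93 mm and grips with 3 to 60 N. Pads are 15 mm wide; open, the fingers measure 128 mm over their backs; the gripper's body (75 mm by 188 mm) begins 65 mm behind the grasp point.
Start: joints at [68.274, 7.471, 85.268, -0, 87.261, -4.893], TCP at [0.174, 0.574, 0.219] pointing down, gripper open.
Joint ranges: [-169.43, 169.43], [-51.17, 129.36], [1.28, 143.12], [-76.62, 256.62], [0, 156.53], [-152.29, 152.29]. Speed limits (degrees/s): [136.94, 136.94, 159.86, 180, 180, 180].

## Interface

Orientations are given as a 3x3 rotation matrix whose columns are the frame's x, y, z axes.
In Python, from rig import env gives the robot as it stands.
- The arm moves only by the tool drive_tool, never from a script. Its arguments are lists of equal length, an entry for each row: "offset": the shift along the tool's x, y, z in units of 60 mm (1.0 is 60 mm), a list of three; "turn": the turn about the tool's z in units of 5 degrees (1.0 is 5 degrees); "hand": the finger opening in mm, from 0 to 93. A call has 1 to 20 rows; each row is the pose to reach, as a shift and turn from the pose commanded when the call began, along the tool's axes at that moment; what a row does not reach only later rows make up. A row lasts 1/8 s, in which the tool goes at most 62.5 mm and 10.7 degrees, less where a joint would pass 70% of its speed; a pose out of reach is approached as far as the arm can. A call with a gripper value outside its range is refused whole. The fingers move at their own pace and stop on an object; the grip force is fixed at half the most. Time passes only in rows, so rows that repeat a pose let the fingers close. It gives the time, the measured TCP pose, the force, the opening and the grip force at its end, in the units of the state.
- env.get_obs(): the state, without advancing time (a new reading comes with each control period).
- env.get_image(name): name is "scene" or "top" or "wrist"; returns a dict with "color" (400x640x3 uint8, blue, green, red), "camera_matrix" (3x3 intrinsics, pixels), "pose" (4x4, takes a point from camera to world coordinates). Camera axes: x right, y down, z forward; pixel columns grow to the right and rows downward; lengths in m; the calibration is good to about 2 mm. A picture is of the moment at which its call begins. There is no depth.
- env.finish_job(): hands the job in; it is judged then, once.
Trained networks look in a picture, given as the dict that the camera call returned (one of the last four; its "shot" number tells which), for a name from the list of things; names that differ only in an ending like _2 or _b are one class to them, and where a whole thing is asked for, a point or a joint stands for the part that bears it (a point fixed in the world has none). Each returns a list of dicts, best first, with "confidence" (0 to 1); they miss things now and then, are a little off and sometimes report something else, mostly with a low value. They report only what shows in the picture. A call takes as long as a camera call. They do not tell look-alikes from the thing itself.
- env.look_for(thing, picture): "at" ([x, y, z] in m, in world coordinates, good to about 4 mm: the middle of the surface that is visible of it).
The state is a dict: "time_s": time; "joint_pos": joint angles; "qvel": joint speeds; "joint_efforts": joint torques, N m; "eef_pos": TCP position; "eef_rot": TCP orientation; "ft_force": force on the tool from outside, world axes, zero at the start; "ft_torque": the same for the moment, N m; "grip_width": opening from 0.0 (shut) to 1.0 (fully open); "grasp_force": force on a finger pad.
Only numpy, scipy, OpenCV 4.12 (cv2) and the standard library are available. Lean on these libraries where they do the work, as an engineer would, in place of code of your own. Each camera call takes 0.05 s, during which the arm holds its last target. There are 200 camera calls.

## Task

Log the sample cup in and bring it to its reading position: pick up the wand scanner, point its window squarely at the label on the robot's side of the cup in the sliding carrier, about 5 cm in front of it, hold it steady for about a second, then lay the scanner flat on the free bench again and let go of it. Then grip the carrier's upright handle and slide the carrier to the right along its rails until the spring ball of the stop block drops into the notch in the carrier's far edge; do not run on past the notch. Finish while still gripping the handle, with the carrier standing still in the notch, and leave the other things on the bench where they are.

Things in the scene. Friction and masses are not known exactly. Their poses are not given: they have to be found in the camera images.
- scanner: Cordless wand scanner lying on the bench: a grey bar 26 mm wide and 26 mm high with a wider black head (36 mm wide, 30 mm long) at one end, 130 mm long in all, 110 g. Origin under its middle, on the bench; +x along the bar to the head, z up. The head reaches from x = +35 to +65 mm and has the window on its end face. Grip it across the bar near the origin.
- scanner_window (a point): Centre of the scanner's window: 65 mm ahead (+x) of the scanner's origin and 13 mm above its underside; it looks along the scanner's +x.
- scan_point (a point): Best reading point of the scanner: 50 mm straight ahead of the window (115 mm ahead of the scanner's origin, 13 mm above its underside). It should lie on the label.
- shuttle_base: Fixed aluminium base of the slide unit, 150 x 332 x 8 mm, with two rails along its y and an end stop at each end; total height of the end stops 36 mm. Origin on the bench, under the middle of the rails; the plate reaches from x = -45 (robot's side) to +105 mm. It may stand turned by up to about 15 degrees. The carrier slides along its y: to the right (-y) as seen from the robot.
- label (a point): Centre of the label on the robot's side of the sample cup (a 47 mm wide, 66 mm high cup, fixed in a ring on the carrier), 68 mm above the bench and 21 mm in front of the cup's axis. Axes are those of the carrier and its base; the label faces -x.
- handle_top (a point): Top centre of the carrier's upright black handle, 90 mm above the bench. The handle is a fin 14 mm thick along the sliding direction (y), 30 mm along x, standing 50 mm above the carrier plate (whose top is 40 mm above the bench; a 5 mm high, 22 x 36 mm foot at the bottom). It is fixed to the carrier, 80 mm to the right (-y) of the cup's axis. Axes as the base's.
- carrier (a joint): Travel of the carrier along the rails in m: 0 at the left end stop, growing as it slides to the right (-y of the base), 0.14 at the right end stop. Friction about 1.2 N plus a little damping; it stays where it is left.
- notch (a point): Mouth of the V notch in the carrier's far (+x) edge, 11 mm wide and 5.5 mm deep, 32 mm above the bench; 100 mm to the left (+y) of the handle. It moves with the carrier.
- stop_block: Fixed grey block, 50 x 36 mm and 44 mm high with a thumb screw on top, clamped behind the rails, anywhere along them. Origin under its middle, 8 mm above the bench; axes as the base's.
- stop (a point): Tip of the spring ball (10 mm diameter) that the stop block presses against the carrier's far edge, 34 mm in front (-x) of the block's origin. The carrier is in the notch when notch stands at the same place along the base's y as stop. The detent pulls the carrier in from about 5 mm either side and takes about 8 to 12 N along the rails to leave again.
- ball (a joint): How far the ball has sprung out towards the carrier, in m: about 0.0005 while it rides on the plain edge, about 0.004 when it sits in the notch.
- reagent_jar: Black jar, 65 mm wide, 97 mm high, a bystander. Origin under its middle.
- oil_bottle: Small brown bottle, 29 mm wide, 78 mm high, a bystander. Origin under its middle.
- dropper: Small white dropper bottle, 26 mm wide, 68 mm high, a bystander. Origin under its middle.
- marker: Black marker pen, 138 mm long, 20 mm high, lying on the bench, a bystander. Origin under its middle.
- tissue: Booklet of lens tissue, 66 x 102 x 9 mm, a bystander. Origin under its middle.
Mind the look-alikes: they are no part of the job. There is more than one size of the scanner; the one meant has the size given above.

How it is judged (in metres and radians):
On the way, in this order (a step that is already met when the one before it is completed fails the run):
1. the scanner, held in the fingers, is aimed at the cup's label from about 5 cm and kept steady for 0.8 s (x of scan_point in the frame of label between -0.025 and 0.025 m and y of scan_point in the frame of label between -0.015 and 0.015 m and z of scan_point in the frame of label between -0.015 and 0.015 m and x of scanner in the frame of label below -0.06 m and angle between the x axis of scanner and the x axis of label, either way round below 0.3 rad and linear speed of scanner below 0.03 m/s and contact force between the fingers and scanner above 1 N), for 0.8 s.
2. the scanner lies flat on the bench again and is let go (height (world z) of scanner below 0.006 m and angle between scanner's own z axis and vertical below 0.12 rad and linear speed of scanner below 0.02 m/s and contact force between the fingers and scanner below 0.1 N), for 0.2 s.
3. the carrier stands still in the notch, gripped by its handle (y of notch in the frame of stop_block between -0.003 and 0.003 m and velocity of joint carrier between -0.01 and 0.01 m/s and value of joint ball above 0.0015 m and contact force between the fingers and handle above 1 N), for 0.3 s.
At the end, for the whole second after the job is handed in: The notch stands within 3 mm of the ball along the rails with the ball sprung out at least 1.5 mm into it, the carrier at rest, the fingers still gripping the handle (over 1 N), and the scanner lying flat and let go on the bench (all of step 2 and all of step 3); the arm keeps its last pose, push and grip.
It fails at once if the carrier ran more than 8 mm past the notch (y of notch in the frame of stop_block below -0.008 m).
It fails at once if a bystander was moved more than 3 cm (distance of any of reagent_jar, oil_bottle, dropper, marker, tissue from where it was at the start of the episode above 0.03 m).
It also fails if it takes over 58 s, if anything falls off the work surface, if the arm or the gripper's body presses on something with over 40 N, if the wrist force passes 120 N, or if a joint passes its speed limit or range.

## Working session

There is one attempt and no reset: what is moved stays moved. The work goes in short steps, Python scripts to look and compute and a tool call to move; the robot and the scene stay as the last step left them, time stands still between calls to the robot, and variables do not carry over. Pictures are saved under pics/ and viewed, at most 10 in all, crops included, and the job is handed in when it is done.

Besides the shell and the picture viewer there is one more tool, called after "Emit:" as a command line: name --pt "numbers of a row" for each row, then --argument value for the rest. drive_tool: Moves the arm, as the interface text tells. Its arguments: {"type":"object","properties":{"offset":{"type":"array","items":{"type":"array","items":{"type":"number"}}},"turn":{"type":"array","items":{"type":"number"}},"hand":{"type":"array","items":{"type":"number"}}},"required":["offset","turn","hand"]}

```bash
mkdir -p pics; ls
cat > h.py <<'E'
import numpy as np,cv2
from rig import env
np.set_printoptions(precision=4,suppress=True)
def px(im,p):
    T=np.linalg.inv(im["pose"]);q=T[:3,:3]@np.array(p)+T[:3,3];u=im["camera_matrix"]@q;return u[:2]/u[2]
def at_z(im,uv,z):
    d=im["pose"][:3,:3]@np.linalg.solve(im["camera_matrix"],[uv[0],uv[1],1]);o=im["pose"][:3,3];return o+d*(z-o[2])/d[2]
E
python3 - <<'E'
from h import *
a=env.get_image("top");b=env.get_image("scene")
cv2.imwrite("pics/top.png",a["color"]);cv2.imwrite("pics/scene.png",b["color"])
for n in ["scanner","scanner_window","shuttle_base","label","handle_top","notch","stop_block","stop","reagent_jar","oil_bottle","dropper","marker","tissue"]:
  for nm,im in (("top",a),("scene",b)):
    try:
      for r in env.look_for(n,im)[:3]: print(n,nm,np.round(r["at"],3),round(r["confidence"],2),px(im,r["at"]).round())
    except Exception as e: print(n,nm,e)
print(env.get_obs())
E
```

```text
pics
scanner top [ 0.517 -0.255  0.034] 0.98 [454. 207.]
scanner top [0.391 0.189 0.028] 0.59 [317. 243.]
scanner top [0.414 0.321 0.018] 0.47 [277. 235.]
scanner scene [ 0.52  -0.263  0.032] 0.75 [415. 349.]
scanner scene [0.401 0.334 0.022] 0.44 [263. 196.]
scanner scene [0.389 0.506 0.009] 0.19 [239. 166.]
scanner_window top [ 0.516 -0.255  0.033] 0.9 [453. 208.]
scanner_window top [0.392 0.19  0.027] 0.77 [317. 242.]
scanner_window top [0.415 0.321 0.02 ] 0.51 [277. 234.]
scanner_window scene [ 0.515 -0.266  0.041] 0.9 [415. 350.]
scanner_window scene [0.382 0.173 0.024] 0.7 [279. 236.]
scanner_window scene [0.404 0.329 0.015] 0.54 [264. 198.]
shuttle_base top [0.61  0.295 0.008] 0.98 [288. 177.]
shuttle_base scene [0.595 0.339 0.04 ] 0.92 [317. 169.]
label top [0.6   0.368 0.038] 0.7 [265. 177.]
label scene [0.59  0.366 0.044] 0.82 [312. 163.]
label scene [0.666 0.338 0.051] 0.39 [336. 159.]
handle_top top [0.587 0.311 0.081] 0.42 [280. 179.]
handle_top scene [0.594 0.309 0.068] 0.49 [321. 169.]
handle_top scene [0.376 0.177 0.022] 0.37 [277. 237.]
notch top [0.595 0.366 0.041] 
[... 642 characters left out ...]
 [0.292 0.405 0.021] 0.69 [221. 194.]
tissue top [0.389 0.504 0.012] 0.98 [222. 241.]
tissue scene [0.387 0.505 0.008] 0.67 [239. 166.]
{'time_s': 1.4, 'joint_pos': array([68.2733,  7.4701, 85.2698,  0.0028, 87.2605, -4.893 ]), 'qvel': array([ 0.0256,  0.0468, -0.0274, -0.045 , -0.0941, -0.0365]), 'joint_efforts': array([ -0.0003, -55.9753, -49.2047,   0.0768,   0.0229,   0.    ]), 'eef_pos': array([0.1737, 0.5743, 0.2186]), 'eef_rot': array([[-0.9571,  0.2896, -0.    ],
       [ 0.2896,  0.9571,  0.    ],
       [ 0.    , -0.    , -1.    ]]), 'ft_force': array([-0.5392,  0.5535,  0.7834]), 'ft_torque': array([-0.0169, -0.0151,  0.032 ]), 'grasp_force': 0.0, 'grip_width': 1.0018130286657203}
```

Run:
```python
import cv2
a=cv2.imread("pics/top.png")[100:300,160:480];b=cv2.imread("pics/scene.png")[90:390,190:470]
cv2.imwrite("pics/top_c.png",cv2.resize(a,(800,500),interpolation=cv2.INTER_CUBIC));cv2.imwrite("pics/scene_c.png",cv2.resize(b,(560,600),interpolation=cv2.INTER_CUBIC))
```

```text
(no output)
```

View pics/top_c.png

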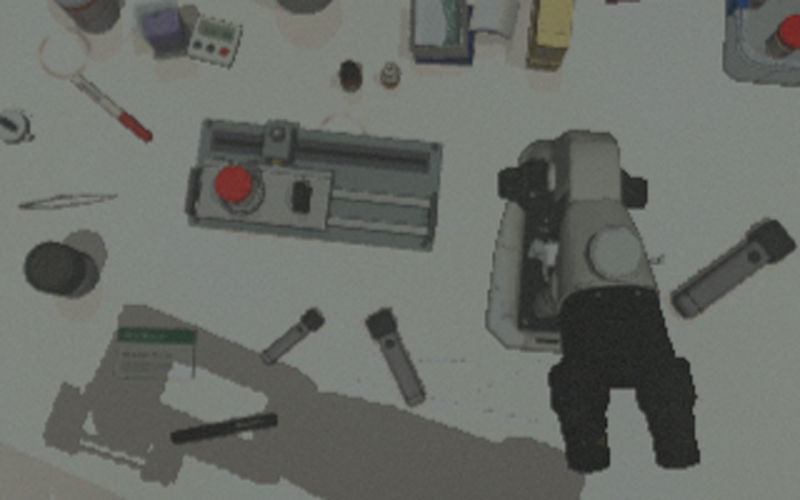

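View pics/scene_c.png

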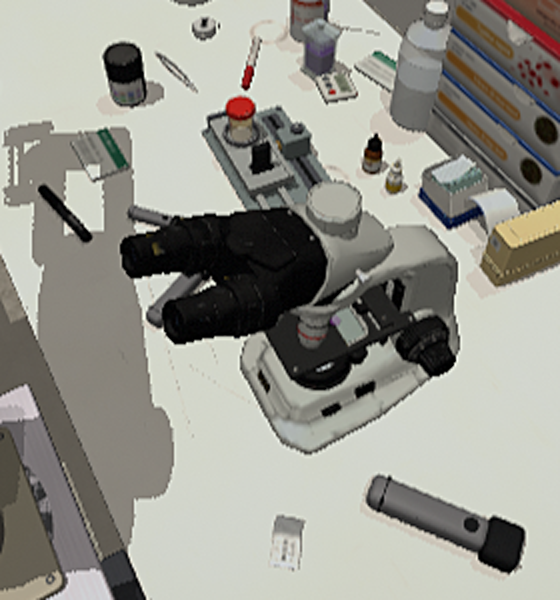

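Three scanners: small at top px (277,234), about 95 mm long; medium at (317,243), about 130 mm; large at (454,207), about 180 mm. The medium one matches the description. The cup has a red lid (px ~254,174), the handle is at (280,179), the stop block at (271,156), and the microscope stands to the right, with its left eyepiece at (396,285). I'll work out sizes and plan a look-in pose.

Run:
```python
from h import *
a=env.get_image("top");w=env.get_image("wrist");o=env.get_obs()
f=lambda x,y,z:at_z(a,(160+x/2.5,100+y/2.5),z)
for n,t,h in (("s",(265,360),(320,312)),("m",(418,402),(375,312)),("l",(680,312),(790,230))):
  p,q=f(*t,.02),f(*h,.02);d=q-p;print(n,p,q,np.linalg.norm(d),np.degrees(np.arctan2(d[1],d[0])))
print("base edge",f(205,120,.036),f(440,143,.036),f(188,222,.036),f(432,248,.036))
print("eyepiece",f(570,465,.25),f(640,130,.2),f(500,330,.03))
R=o["eef_rot"];print("cam in tool",R.T@(w["pose"][:3,3]-o["eef_pos"]),R.T@w["pose"][:3,:3],w["camera_matrix"])
print(a["pose"])
```

```text
s [0.3817 0.3558 0.02  ] [0.4463 0.2863 0.02  ] 0.09489165839039158 -47.0984667425841
m [0.3327 0.1545 0.02  ] [0.4482 0.2139 0.02  ] 0.12987541344466422 27.19036439356809
l [ 0.4585 -0.1879  0.02  ] [ 0.5719 -0.3365  0.02  ] 0.18685141237407696 -52.663981988493255
base edge [0.698  0.4484 0.036 ] [0.6747 0.1334 0.036 ] [0.5592 0.4631 0.036 ] [0.533  0.1411 0.036 ]
eyepiece [ 0.2779 -0.0009  0.25  ] [ 0.6532 -0.0905  0.2   ] [0.4282 0.05   0.03  ]
cam in tool [ 0.0811  0.001  -0.1654] [[-0.0003 -0.9569 -0.2904]
 [ 1.     -0.0004  0.0002]
 [-0.0003 -0.2904  0.9569]] [[283.2511   0.     314.5804]
 [  0.     283.2511 197.7016]
 [  0.       0.       1.    ]]
[[ 0.0257 -0.9902  0.1371  0.3641]
 [-0.9997 -0.0256  0.0022  0.1782]
 [ 0.0014 -0.1371 -0.9906  1.2254]
 [ 0.      0.      0.      1.    ]]
```

Emit:
drive_tool --pt "-1 -0.93 -0.1" --pt "-2 -1.86 -0.2" --pt "-3 -2.8 -0.3" --pt "-4 -3.7 -0.4" --pt "-5 -4.65 -0.5" --pt "-5 -4.65 -0.5" --pt "-5 -4.65 -0.5" --pt "-5 -4.65 -0.5" --pt "-5 -4.65 -0.5" --pt "-5 -4.65 -0.5" --pt "-5 -4.65 -0.5" --turn '[-1.8,-3.6,-5.4,-7.2,-8.8,-8.8,-8.8,-8.8,-8.8,-8.8,-8.8]' --hand '[70,70,70,70,70,70,70,70,70,70,70]'

```text
time_s: 2.88
eef_pos: [0.3796, 0.2212, 0.2485]
eef_rot: [[-0.889, -0.458, -0.0], [-0.458, 0.889, -0.0], [0.0, 0.0, -1.0]]
ft_force: [-0.1, -0.2, 0.4]
grip_width: 0.755
grasp_force: 0.0
```

Run:
```python
from h import *
w=env.get_image("wrist");o=env.get_obs();print(o["time_s"],o["eef_pos"],o["eef_rot"],o["joint_pos"])
cv2.imwrite("pics/w1.png",w["color"]);np.savez("w1.npz",pose=w["pose"],K=w["camera_matrix"])
for n in ["scanner","label","handle_top","notch","stop_block","stop","shuttle_base"]:
  for r in env.look_for(n,w)[:2]: print(n,np.round(r["at"],4),round(r["confidence"],2),px(w,r["at"]).round())
```

```text
2.925 [0.3796 0.2211 0.2485] [[-0.8889 -0.458  -0.0003]
 [-0.458   0.8889 -0.    ]
 [ 0.0003  0.0001 -1.    ]] [ 23.5218 -18.7794 106.7118   0.0046  92.0842 -93.7366]
scanner [0.3888 0.1817 0.0229] 0.86 [286. 165.]
scanner [0.4138 0.3224 0.0188] 0.85 [364. 221.]
label [0.5926 0.3744 0.0379] 0.64 [338. 331.]
label [0.2903 0.4091 0.0149] 0.55 [458. 175.]
handle_top [0.5911 0.3181 0.0882] 0.69 [306. 342.]
notch [0.5881 0.3766 0.0384] 0.89 [340. 330.]
stop_block [0.6472 0.3441 0.0391] 0.85 [306. 349.]
stop [0.6475 0.3419 0.0405] 0.67 [305. 349.]
stop [0.591  0.3151 0.088 ] 0.27 [305. 341.]
shuttle_base [0.5813 0.3131 0.0226] 0.76 [307. 305.]
```

View pics/w1.png

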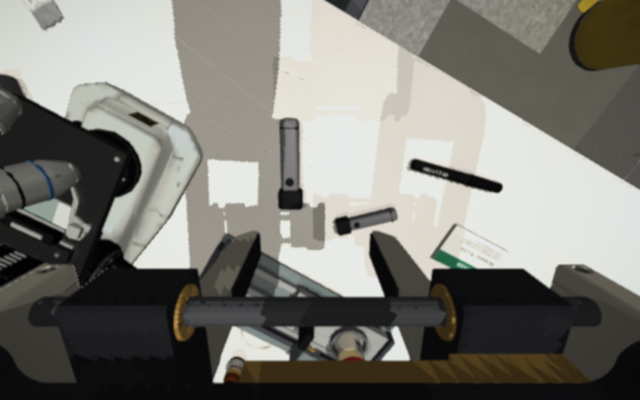

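The view shows the medium scanner with its tail at (290,119) and its head end at (290,208). The small one is at (367,220) and the carrier is partly hidden behind the gripper. Next: a close crop to check the choice and fit the scanner, plus base edges from the top image.

Run:
```python
from h import *
a=env.get_image("top");s=env.get_image("scene")
w=cv2.imread("pics/w1.png")
c1=cv2.resize(w[105:225,250:350],(500,600),interpolation=cv2.INTER_CUBIC)
cv2.imwrite("pics/c1.png",c1)
cv2.imwrite("pics/c2.png",np.vstack([cv2.resize(a["color"][140:205,225:345],(720,390),interpolation=cv2.INTER_CUBIC)]))
```

```text
(no output)
```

View pics/c1.png

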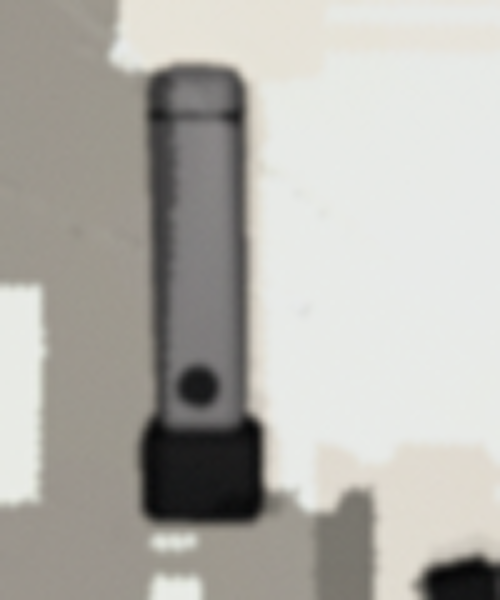

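View pics/c2.png

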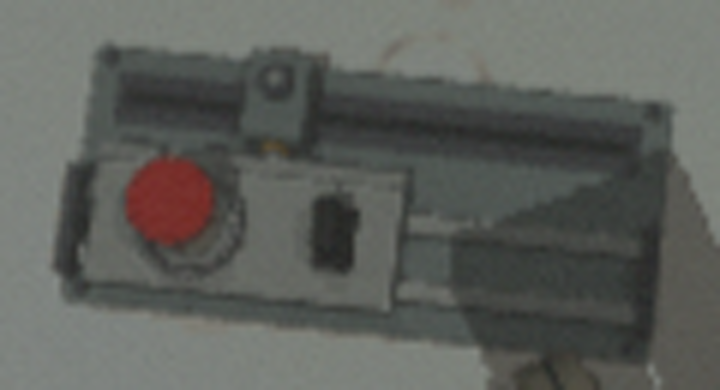

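The crop shows one grey bar with a wider black head, its tail edge at (289,118) and its head end at (291,209). The base plate corners are at c2 (100,45), (672,103), (655,358) and (62,297). Red lid at (170,200), handle at (335,225), yellow ball at (275,150).

```bash
cat >> h.py <<'E'
def base(): return np.load("base.npy")
def B(p,b=None):
    x,y,t=base() if b is None else b;c,s=np.cos(t),np.sin(t);return np.array([x+c*p[0]-s*p[1],y+s*p[0]+c*p[1],p[2]])
E
python3 - <<'E'
from h import *
from scipy.optimize import least_squares
z=np.load("w1.npz");w={"pose":z["pose"],"camera_matrix":z["K"]}
g=lambda x,y,h:at_z(w,(250+x/5,105+y/5),h)
t,h=g(198,66,.024),g(203,520,.013);u=h-t;print("scanner",t,h,np.linalg.norm(u[:2]),np.degrees(np.arctan2(u[1],u[0])))
print("axis yaw", [np.degrees(np.arctan2(*(g(x2,430,.026)-g(x1,110,.026))[[1,0]])) for x1,x2 in((198,202),(197,203))], (t+h)/2)
a=env.get_image("top")
P=lambda x,y:np.array([225+x/6,140+y/6])
C=[((105,166,.008),P(100,45)),((105,-166,.008),P(672,103)),((-45,-166,.008),P(655,358)),((-45,166,.008),P(62,297))]
C=[(np.array([l[0]/1e3,l[1]/1e3,l[2]]),p) for l,p in C]
r=least_squares(lambda b:np.concatenate([px(a,B(l,b))-p for l,p in C]),[.6,.29,-.09]);b=r.x;print(b,np.degrees(b[2]),r.fun)
np.save("base.npy",b)
def loc(uv,h):
  p=at_z(a,uv,h);c,s=np.cos(b[2]),np.sin(b[2]);d=p[:2]-b[:2];return np.array([c*d[0]+s*d[1],-s*d[0]+c*d[1]])
print("lid",loc(P(170,200),.106),"handle",loc(P(335,221),.09),loc(P(333,235),.065),"ball",loc(P(275,150),.032),"knob",loc(P(275,80),.06))
print("carrier right edge",loc(P(408,172),.04),loc(P(390,310),.04))
E
```

```text
scanner [0.3302 0.1595 0.024 ] [0.448  0.2171 0.013 ] 0.13118912592624127 26.0394420069796
axis yaw [np.float64(26.52089935676504), np.float64(26.87767589540471)] [0.3891 0.1883 0.0185]
[ 0.5918  0.2997 -0.076 ] -4.352282861101895 [-0.3488 -0.4317  0.8107 -0.4823 -0.6036  0.3167  0.1489  0.561 ]
lid [-0.0009  0.0932] handle [-0.0001  0.0087] [-0.003   0.0121] ball [0.0476 0.054 ] knob [0.0801 0.0542]
carrier right edge [ 0.0409 -0.0217] [-0.0367 -0.0205]
```

Emit:
drive_tool --pt "0.05 -0.3 0.8" --pt "0.11 -0.56 1.7" --pt "0.11 -0.56 2.6" --pt "0.11 -0.56 3.4" --pt "0.11 -0.56 3.8" --pt "0.11 -0.56 4.04" --pt "0.11 -0.56 4.04" --pt "0.11 -0.56 4.04" --pt "0.11 -0.56 4.04" --pt "0.11 -0.56 4.04" --pt "0.11 -0.56 4.04" --pt "0.11 -0.56 4.04" --turn '[0.15,0.15,0.15,0.15,0.15,0.15,0.15,0.15,0.15,0.15,0.15,0.15]' --hand '[60,60,60,60,60,60,60,20,20,20,20,20]'

```text
time_s: 4.92
eef_pos: [0.3899, 0.1876, 0.0067]
eef_rot: [[-0.896, -0.445, 0.001], [-0.445, 0.896, 0.0], [-0.001, -0.0, -1.0]]
ft_force: [-0.4, -1.0, 4.3]
grip_width: 0.28
grasp_force: 30.0
```

Emit:
drive_tool --pt "0 0 -0.4" --pt "0 0 -0.95" --pt "-0.4 0.4 -0.95" --pt "-0.9 0.9 -0.92" --pt "-1.4 1.4 -0.92" --pt "-1.9 1.9 -0.92" --pt "-2.3 2.3 -0.92" --pt "-2.55 2.55 -0.92" --pt "-2.67 2.64 -0.92" --pt "-2.67 2.64 -0.92" --pt "-2.67 2.64 -0.92" --pt "-2.67 2.64 -0.92" --pt "-2.67 2.64 -0.92" --turn '[0,0,0.8,1.8,2.8,3.8,4.8,5.6,6.15,6.15,6.15,6.15,6.15]' --hand '[20,20,20,20,20,20,20,20,20,20,20,20,20]'

```text
time_s: 6.55
eef_pos: [0.4625, 0.4003, 0.0615]
eef_rot: [[-0.997, 0.076, -0.0], [0.076, 0.997, -0.0], [0.0, -0.0, -1.0]]
ft_force: [0.2, 0.1, -0.5]
grip_width: 0.274
grasp_force: 30.0
```

Run:
```python
from h import *
w=env.get_image("wrist");s=env.get_image("scene");a=env.get_image("top");o=env.get_obs();print(o["time_s"],o["eef_pos"],o["eef_rot"],o["grip_width"])
for n in ["scanner","scanner_window","label","handle_top","stop_block"]:
  for m,i in (("w",w),("s",s),("t",a)):
    for r in env.look_for(n,i)[:2]: print(n,m,np.round(r["at"],4),round(r["confidence"],2),px(i,r["at"]).round())
print(B([-.021,.091,.068]),px(s,B([-.021,.091,.068])),px(w,B([-.021,.091,.068])))
W=cv2.resize(w["color"],(640,400));S=cv2.resize(s["color"][110:220,220:380],(640,440)[:2],interpolation=cv2.INTER_CUBIC)
cv2.imwrite("pics/v3.png",cv2.resize(np.vstack([W[190:],S[:,:]]),(590,600)))
```

```text
6.7 [0.4626 0.4005 0.0616] [[-0.9971  0.0756  0.0002]
 [ 0.0756  0.9971  0.0001]
 [-0.0002  0.0001 -1.    ]] 0.2811833247803891
scanner w [0.4419 0.3973 0.0769] 0.96 [305. 223.]
scanner w [0.4127 0.3273 0.0172] 0.73 [211. 163.]
scanner s [0.4264 0.3918 0.0745] 0.63 [260. 170.]
scanner s [ 0.5183 -0.2651  0.0327] 0.58 [415. 350.]
scanner t [ 0.5189 -0.2526  0.0354] 0.9 [453. 207.]
scanner t [0.4173 0.4009 0.0805] 0.64 [249. 232.]
scanner_window w [0.4411 0.4016 0.08  ] 0.97 [312. 223.]
scanner_window w [0.4146 0.3275 0.0198] 0.67 [210. 166.]
scanner_window s [ 0.5168 -0.265   0.0392] 0.92 [415. 349.]
scanner_window s [0.4009 0.3265 0.0184] 0.59 [264. 199.]
scanner_window t [ 0.5156 -0.2538  0.0329] 0.74 [453. 208.]
scanner_window t [0.428  0.3037 0.0182] 0.66 [283. 230.]
label w [0.5716 0.3902 0.039 ] 0.58 [311. 351.]
label s [0.5914 0.364  0.0446] 0.82 [312. 163.]
label t [0.6029 0.3607 0.0396] 0.93 [267. 176.]
label t [0.6676 0.3492 0.0476] 0.46 [271. 157.]
handle_top s [0.5946 0.3096 0.0681] 0.43 [321. 168.]
handle_top t [0.5878 0.3124 0.0806] 0.55 [280. 179.]
stop_block s [0.6632 0.3408 0.0493] 0.74 [335. 159.]
stop_block s [0.762  0.2482 0.0422] 0.54 [377. 167.]
stop_block t [0.6664 0.3513 0.0514] 0.68 [270. 157.]
[0.5778 0.3921 0.068 ] [304.2464 154.0553] [314.0794 389.7538]
```

View pics/v3.png

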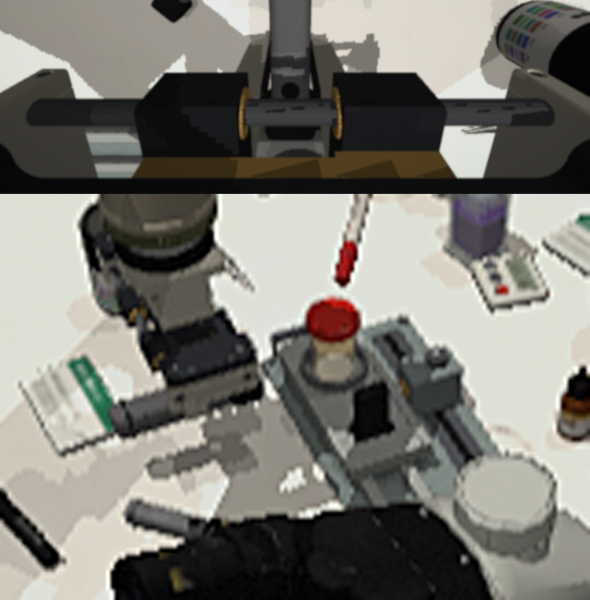

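Bottom view: the scanner is held level with its head toward the red-lidded cup (lid at ~(332,318) in the crop). Top view: the bar is centred between the pads. I'll hold it steady.

Emit:
drive_tool --pt "0 0 0" --pt "0 0 0" --pt "0 0 0" --pt "0 0 0" --pt "0 0 0" --pt "0 0 0" --pt "0 0 0" --pt "0 0 0" --pt "0 0 0" --pt "0 0 0" --turn '[0,0,0,0,0,0,0,0,0,0]' --hand '[20,20,20,20,20,20,20,20,20,20]'

```text
time_s: 8.7
eef_pos: [0.4625, 0.4006, 0.0615]
eef_rot: [[-0.997, 0.076, 0.0], [0.076, 0.997, 0.0], [-0.0, 0.0, -1.0]]
ft_force: [-0.2, 0.7, -0.8]
grip_width: 0.279
grasp_force: 30.0
```

Run:
```python
from h import *
s=env.get_image("scene");a=env.get_image("top")
for n,i in(("s",s),("t",a)):
  h=cv2.cvtColor(i["color"],cv2.COLOR_BGR2HSV);m=((h[...,0]<8)|(h[...,0]>172))&(h[...,1]>150)&(h[...,2]>60)
  k,l,st,c=cv2.connectedComponentsWithStats(m.astype(np.uint8))
  for y in(.085,.091,.097):print(n,y,px(i,B([0,y,.106])))
  print([ (c[j],st[j]) for j in range(1,k) if st[j,4]>25])
```

```text
s 0.085 [310.6813 144.4204]
s 0.091 [309.9109 143.2436]
s 0.097 [309.145  142.0736]
[(array([281.4198,  19.9506]), array([277,  10,  10,  16,  81], dtype=int32)), (array([344.3656,  72.086 ]), array([339,  64,  12,  14,  93], dtype=int32)), (array([474.7206, 111.5369]), array([421,  78,  98,  62, 909], dtype=int32)), (array([313.3333, 127.9556]), array([311, 123,   6,  12,  45], dtype=int32)), (array([309.6589, 143.8527]), array([303, 138,  14,  12, 129], dtype=int32)), (array([495.6338, 247.2113]), array([481, 235,  30,  25,  71], dtype=int32)), (array([550.8512, 280.2699]), array([541, 272,  21,  18, 289], dtype=int32)), (array([590.1667, 302.3712]), array([578, 292,  25,  22, 396], dtype=int32)), (array([544.5424, 304.5847]), array([534, 297,  21,  18, 236], dtype=int32)), (array([565.0543, 321.5598]), array([550, 305,  37,  31, 368], dtype=int32)), (array([611.2668, 323.2175]), array([598, 312,  27,  23, 446], dtype=int32)), (array([583.7217, 342.1217]), array([568, 325,  39,  32, 460], dtype=int32)), (array([628.366 , 357.7656]), array([616, 347,  24,  23, 418], dtype=int32))]
t 0.085 [255.9713 173.329 ]
t 0.091 [254.0612 173.137 ]
t 0.097 [252.1513 172.945 ]
[(array([350.3402,  42.5981]), array([289,  14,  94,  39, 729], dtype=int32)), (array([182.425,  86.025]), array([177,  81,  10,   9,  40], dtype=int32)), (array([31.6667, 90.2043]), array([24, 85, 17, 11, 93], dtype=int32)), (array([503.0072,  89.9209]), array([497,  84,  13,  13, 139], dtype=int32)), (array([524.0964,  92.4337]), array([513,  85,  24,  16, 249], dtype=int32)), (array([466.7241,  91.3621]), array([461,  86,  13,  12, 116], dtype=int32)), (array([478.3554, 111.7025]), array([472, 106,  13,  13, 121], dtype=int32)), (array([493.6803, 114.2787]), array([488, 109,  13,  12, 122], dtype=int32)), (array([509.3583, 114.1917]), array([503, 109,  13,  12, 120], dtype=int32))]
```

The lid pixel agrees with the base model to about 1 px, so the aim is good. Now lay the scanner back on its free spot.

Emit:
drive_tool --pt "0.3 -0.2 0" --pt "0.7 -0.8 0" --pt "0.94 -1.6 0" --pt "0.94 -2.4 0" --pt "0.94 -3.2 0" --pt "0.94 -3.63 0.1" --pt "0.94 -3.63 0.5" --pt "0.94 -3.63 0.8" --pt "0.94 -3.63 0.9" --pt "0.94 -3.63 0.9" --pt "0.94 -3.63 0.9" --pt "0.94 -3.63 0.9" --pt "0.94 -3.63 0.9" --pt "0.94 -3.63 0.9" --pt "0.94 -3.63 0.9" --pt "0.94 -3.63 0.9" --turn '[0,0,0,0,0,0,0,0,0,0,0,0,0,0,0,0]' --hand '[20,20,20,20,20,20,20,20,20,20,20,60,60,60,60,60]'

```text
time_s: 10.8
eef_pos: [0.3899, 0.1877, 0.0074]
eef_rot: [[-0.997, 0.076, 0.0], [0.076, 0.997, -0.0], [-0.0, -0.0, -1.0]]
ft_force: [-0.2, 0.0, 0.2]
grip_width: 0.646
grasp_force: 0.0
```

Emit:
drive_tool --pt "0 0 -0.6" --pt "0 0 -1.4" --pt "-0.4 0.3 -2.2" --pt "-1.1 0.8 -2.55" --pt "-1.8 1.3 -2.55" --pt "-2.5 1.8 -2.55" --pt "-3.0 2.15 -2.55" --pt "-3.21 2.3 -2.55" --pt "-3.21 2.3 -2.55" --pt "-3.21 2.3 -2.55" --turn '[0,0,0,0,0,0,0,0,0,0]' --hand '[60,60,60,50,50,50,50,50,50,50]'

```text
time_s: 12.05
eef_pos: [0.5917, 0.3104, 0.1601]
eef_rot: [[-0.997, 0.076, -0.001], [0.076, 0.997, -0.0], [0.001, -0.0, -1.0]]
ft_force: [-0.2, 0.3, 0.3]
grip_width: 0.536
grasp_force: 0.0
```

Run:
```python
from h import *
w=env.get_image("wrist");s=env.get_image("scene");a=env.get_image("top");o=env.get_obs();print(o["time_s"],o["eef_pos"],o["grip_width"])
for n in ["handle_top","scanner"]:
  for m,i in (("w",w),("s",s),("t",a)):
    for r in env.look_for(n,i)[:3]: print(n,m,np.round(r["at"],4),round(r["confidence"],2),px(i,r["at"]).round())
S=cv2.resize(s["color"][110:220,220:380],(640,440),interpolation=cv2.INTER_CUBIC)
cv2.imwrite("pics/v4.png",cv2.resize(np.vstack([w["color"][190:],S]),(590,600)))
```

```text
12.2 [0.5918 0.3104 0.1607] 0.5386934798464463
handle_top w [0.5907 0.3186 0.0894] 0.7 [323. 206.]
handle_top s [0.5937 0.3113 0.0666] 0.5 [321. 168.]
handle_top s [0.4835 0.5992 0.0736] 0.39 [252. 126.]
scanner w [0.4312 0.1858 0.0262] 0.8 [168.  34.]
scanner w [0.4279 0.3141 0.0168] 0.64 [304.  22.]
scanner s [ 0.5173 -0.2673  0.0309] 0.88 [416. 351.]
scanner s [0.4051 0.3336 0.0207] 0.58 [264. 196.]
scanner s [0.3736 0.1799 0.0247] 0.55 [275. 236.]
scanner t [ 0.5154 -0.2529  0.0317] 0.57 [453. 208.]
```

View pics/v4.png

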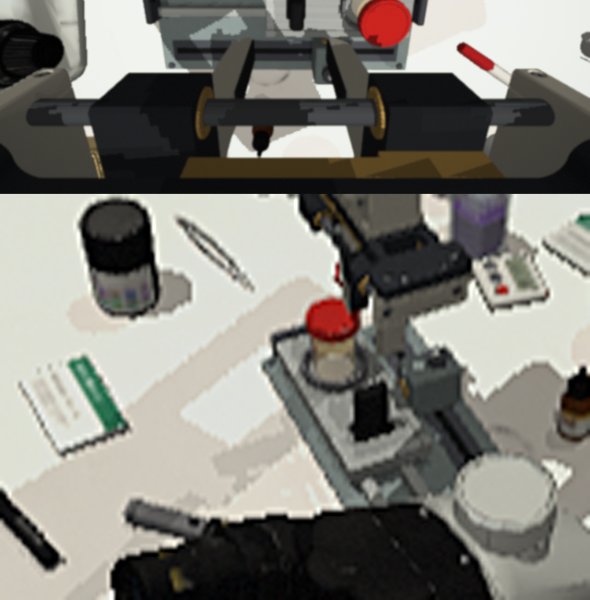

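Run:
```python
from h import *
w=env.get_image("wrist");np.savez("w2.npz",pose=w["pose"],K=w["camera_matrix"])
cv2.imwrite("pics/c5.png",cv2.resize(w["color"][120:280,230:450],(792,576),interpolation=cv2.INTER_CUBIC))
```

```text
(no output)
```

View pics/c5.png

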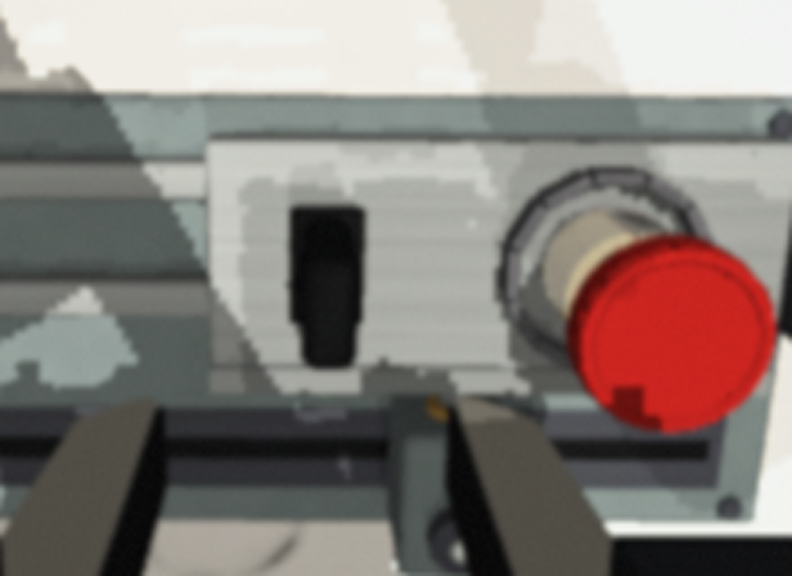

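The wrist crop shows the handle foot centred at x≈327 and its top around (329,315). The ring is at ~(605,260), the gold ball at (437,408) and the carrier's right edge at x≈208.

Run:
```python
from h import *
z=np.load("w2.npz");w={"pose":z["pose"],"camera_matrix":z["K"]};b=base()
def loc(x,y,h):
  p=at_z(w,(230+x/3.6,120+y/3.6),h);c,s=np.cos(b[2]),np.sin(b[2]);d=p[:2]-b[:2];return np.array([c*d[0]+s*d[1],-s*d[0]+c*d[1]]),p
for n,*q in (("foot L",290,250,.045),("foot R",364,250,.045),("top far edge",329,367,.09),("ball",437,408,.032),("ball2",437,408,.036),("lid",672,338,.106),("edge",208,250,.04),("plate near",700,96,.008),("plate near",300,96,.008),("far R corner",752,520,.008),("ring",603,262,.046)): print(n,*loc(*q))
```

```text
foot L [-0.0048  0.0078] [0.5876 0.3079 0.045 ]
foot R [-0.0048  0.029 ] [0.5892 0.329  0.045 ]
top far edge [0.013 0.018] [0.6062 0.3167 0.09  ]
ball [0.05   0.0535] [0.6458 0.3493 0.032 ]
ball2 [0.0482 0.0529] [0.644  0.3488 0.036 ]
lid [-0.0005  0.0963] [0.5987 0.3958 0.106 ]
edge [-0.0035 -0.0161] [0.5872 0.284  0.04  ]
plate near [-0.044   0.1343] [0.5581 0.4369 0.008 ]
plate near [-0.044   0.0106] [0.5487 0.3136 0.008 ]
far R corner [0.1035 0.1692] [0.7079 0.4605 0.008 ]
ring [-0.0015  0.0972] [0.5977 0.3968 0.046 ]
```

Emit:
drive_tool --pt "0 0.12 0.3" --pt "0 0.12 0.8" --pt "0 0.12 1.3" --pt "0 0.12 1.6" --pt "0 0.12 1.74" --pt "0 0.12 1.74" --pt "0 0.12 1.74" --pt "0 0.12 1.74" --pt "0 0.12 1.74" --pt "0 0.12 1.74" --pt "0 0.12 1.74" --pt "0 0.12 1.74" --turn '[0,0,0,0,0,0,0,0,0,0,0,0]' --hand '[50,50,50,50,50,50,8,8,8,8,8,8]'

```text
time_s: 14.05
eef_pos: [0.5931, 0.3178, 0.0564]
eef_rot: [[-0.997, 0.076, 0.0], [0.076, 0.997, -0.0], [-0.0, -0.0, -1.0]]
ft_force: [-1.2, -2.9, 4.1]
grip_width: 0.146
grasp_force: 30.0
```

Emit:
drive_tool --pt "0 -0.06 0" --pt "0 -0.16 0" --pt "0 -0.28 0" --pt "0 -0.4 0" --pt "0 -0.52 0" --pt "0 -0.62 0" --pt "0 -0.7 0" --pt "0 -0.75 0" --pt "0 -0.75 0" --pt "0 -0.75 0" --turn '[0,0,0,0,0,0,0,0,0,0]' --hand '[8,8,8,8,8,8,8,8,8,8]'

```text
time_s: 15.3
eef_pos: [0.5895, 0.2732, 0.0564]
eef_rot: [[-0.997, 0.076, 0.0], [0.076, 0.997, 0.0], [-0.0, 0.0, -1.0]]
ft_force: [-2.6, 0.6, 6.0]
grip_width: 0.15
grasp_force: 30.0
```

Run:
```python
from h import *
w=env.get_image("wrist");a=env.get_image("top");o=env.get_obs();print(o["time_s"],o["eef_pos"],o["ft_force"])
b=base();c,s=np.cos(b[2]),np.sin(b[2]);d=o["eef_pos"][:2]-b[:2];print("local",c*d[0]+s*d[1],-s*d[0]+c*d[1])
for y in (.05,.054,.058): print(px(a,B([.046,y,.032])),px(w,B([.046,y,.032])))
cv2.imwrite("pics/c6.png",np.vstack([cv2.resize(w["color"][130:270,180:480],(690,322),interpolation=cv2.INTER_CUBIC),cv2.resize(a["color"][140:190,245:370],(690,276),interpolation=cv2.INTER_CUBIC)]))
```

```text
15.4 [0.5895 0.2732 0.0564] [-1.7125  0.6652  5.6027]
local -0.00030537051125615776 -0.026627991991144278
[271.9809 165.5746] [412.6028 283.9394]
[270.7894 165.4552] [417.7838 283.9372]
[269.598  165.3358] [422.9646 283.935 ]
```

View pics/c6.png

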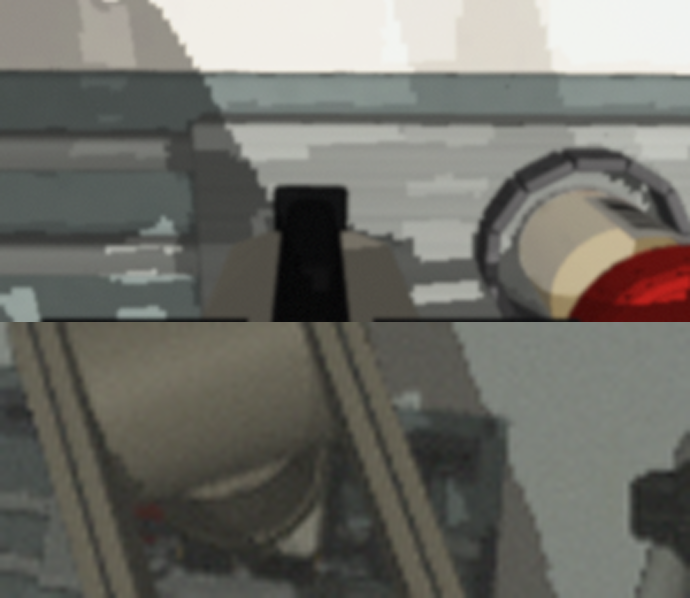

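Emit:
drive_tool --pt "0 -0.08 0" --pt "0 -0.16 0" --pt "0 -0.2 0" --pt "0 -0.2 0" --turn '[0,0,0,0]' --hand '[8,8,8,8]'

```text
time_s: 15.9
eef_pos: [0.5885, 0.2603, 0.0564]
eef_rot: [[-0.997, 0.076, -0.0], [0.076, 0.997, -0.001], [0.0, -0.001, -1.0]]
ft_force: [-4.1, -3.9, 7.2]
grip_width: 0.15
grasp_force: 30.0
```

Emit:
drive_tool --pt "0 -0.03 0" --pt "0 -0.03 0" --pt "0 -0.03 0" --turn '[0,0,0]' --hand '[8,8,8]'

```text
time_s: 16.27
eef_pos: [0.5883, 0.2583, 0.0564]
eef_rot: [[-0.997, 0.076, -0.001], [0.076, 0.997, -0.001], [0.001, -0.001, -1.0]]
ft_force: [-5.4, -3.3, 7.4]
grip_width: 0.15
grasp_force: 30.0
```

Emit:
drive_tool --pt "0 -0.03 0" --pt "0 -0.03 0" --pt "0 -0.03 0" --turn '[0,0,0]' --hand '[8,8,8]'

```text
time_s: 16.65
eef_pos: [0.5882, 0.2574, 0.0564]
eef_rot: [[-0.997, 0.076, -0.0], [0.076, 0.997, -0.0], [0.0, -0.0, -1.0]]
ft_force: [-4.4, 1.1, 6.5]
grip_width: 0.151
grasp_force: 30.0
```

Emit:
drive_tool --pt "0 -0.025 0" --pt "0 -0.025 0" --pt "0 -0.025 0" --turn '[0,0,0]' --hand '[8,8,8]'

```text
time_s: 17.02
eef_pos: [0.5882, 0.2572, 0.0564]
eef_rot: [[-0.997, 0.075, 0.001], [0.075, 0.997, 0.002], [-0.0, 0.002, -1.0]]
ft_force: [-1.0, 6.4, 4.0]
grip_width: 0.148
grasp_force: 30.0
```

Emit:
drive_tool --pt "0 0.02 0" --pt "0 0.02 0" --pt "0 0.02 0" --pt "0 0.02 0" --pt "0 0.02 0" --turn '[0,0,0,0,0]' --hand '[8,8,8,8,8]'

```text
time_s: 17.65
eef_pos: [0.5882, 0.2574, 0.0563]
eef_rot: [[-0.997, 0.075, -0.0], [0.075, 0.997, 0.0], [0.0, 0.0, -1.0]]
ft_force: [-3.2, 2.8, 5.8]
grip_width: 0.152
grasp_force: 30.0
```

Run:
```python
from h import *
w=env.get_image("wrist");s=env.get_image("scene");o=env.get_obs();print(o["time_s"],o["eef_pos"],o["ft_force"],o["grasp_force"],np.abs(o["qvel"]).max())
for m,i in (("w",w),("s",s)):
  for n in ["stop","notch","scanner"]:
    for r in env.look_for(n,i)[:3]: print(n,m,np.round(r["at"],3),round(r["confidence"],2))
S=cv2.resize(s["color"][120:210,265:375],(733,600),interpolation=cv2.INTER_CUBIC)
cv2.imwrite("pics/v7.png",S)
```

```text
17.75 [0.5883 0.2574 0.0564] [-1.8283  2.9249  5.6826] 29.999674558639526 0.08936534514901684
stop w [0.671 0.358 0.061] 0.82
notch w [0.576 0.319 0.042] 0.95
notch w [0.675 0.358 0.06 ] 0.38
scanner w [0.445 0.183 0.023] 0.94
scanner w [0.448 0.302 0.016] 0.74
scanner w [0.576 0.316 0.039] 0.39
notch s [0.576 0.306 0.04 ] 0.88
scanner s [0.371 0.182 0.025] 0.92
scanner s [ 0.519 -0.264  0.033] 0.9
scanner s [0.405 0.332 0.02 ] 0.62
```

View pics/v7.png

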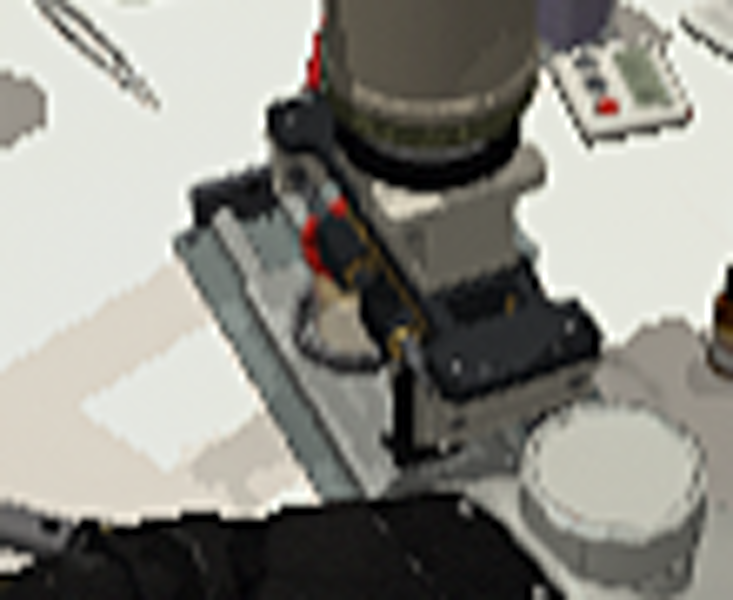

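The gripper stands over the handle, with the cup's ring at (350,330). The force went from a pull-in of −4 N to a push-back of +6 N with almost no motion, so the ball is seated in the notch. I'm handing in.

```bash
python3 -c "
from rig import env
print(env.finish_job())"
```

```text
the job is handed in; nothing more can be done
None
```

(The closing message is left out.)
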